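Clear the pen out of the mug and seal the mug with its lid

TASK

Someone left a pen in the mug on the desk top: take it out and lay it flat on the blue notebook. Then take the wooden lid from its stand, set it level on the mug with its plug fully in the mouth, and only once it is seated push its black button fully down to seal it, gently and without knocking the mug over. Leave the other things on the desk where they are.

Things in the scene. Friction and masses are not known exactly. Their poses are not given: they have to be found in the camera images.
- pen: slim white pen with red ends, 145 mm long (along its y axis), 11 mm wide (x), 9 mm thick (z); origin: middle of its length on its underside. It starts leaning inside the mug at about 34 degrees from upright, +y end up, that end sticking out about 29 mm above the rim
- mug: green mug on the desk top (not the one on the raised shelf at the back), 92 mm across, 100 mm high, hollow, with a handle; origin: on the underside, 16 mm off the round body's axis towards the handle; z up; handle towards -y, reaching 62 mm from the origin; wall about 5 mm, inner floor at 8 mm
- mug_rim (a point): centre of the mug's round mouth, at the height of its rim (0, 16, 100 mm in the mug's frame)
- notebook: blue notebook lying flat on the desk top in front, 148 (x) x 109 (y) mm, top face about 11 mm above its underside; origin: centre of its underside
- stand: fixed aluminium rest, 105x84 mm foot, 76 mm high, with a face sloping 38 degrees from level that looks to the stand's -x and up, and a lip along the foot of the face; the lid lies on the face; origin: centre of its underside
- lid: mug lid: light wooden disc 98 mm across and 6 mm thick, below it a tapered grey plug (73 mm across, 62 mm at its end, 9 mm deep) that goes into the mug's mouth with about 4 mm play, on top a black push button in a thin steel ring; origin: centre of the disc's underside; z along the axis out of the button side. It starts lying on the stand, button outwards, so its axis leans 38 degrees
- lid_button (a joint): the lid's black seal button, also its grip: 24 mm across at the neck and 29 mm at the head (the head's widest part is 20 to 26 mm above its foot), 29 mm tall; 0 = raised, 0.008 m = fully pressed into the lid (down towards the disc). It stays where it is pushed; pushing takes about 5 N
- button_top (a point): centre of the button's top face; with the button raised 35.5 mm along the lid's z axis from the lid's origin, 27.5 mm when pressed
- yellow_box: bystander: small yellow carton, 52x58x62 mm; origin: centre of its underside
- pill_bottle: bystander: brown pill bottle with a white cap, 42 mm across, 66 mm high; origin: centre of its underside
- calculator: bystander: grey desk calculator, 62x98x15 mm, flat; origin: centre of its underside
- eraser: bystander: blue and white eraser, 21x45x12 mm; origin: centre of its underside
- usb_stick: bystander: black and silver USB stick, 18x54x9 mm; origin: centre of its underside
- glue_stick: bystander: white glue stick with a blue cap, 30 mm across, 100 mm high, fixed; origin: centre of its underside

How it is judged:
On the way, in this order (a step that is already met when the one before it is completed fails the run):
1. the pen lies flat on the notebook (x of pen in the frame of notebook between -0.074 and 0.074 m and y of pen in the frame of notebook between -0.055 and 0.055 m and z of pen in the frame of notebook between 0.005 and 0.028 m and angle between pen's own y axis and vertical between 1.43 and 1.71 rad), for 0.2 s.
2. the lid is seated level on the mug (horizontal distance between lid and mug_rim below 0.0065 m and z of lid in the frame of mug_rim between -0.003 and 0.002 m and angle between lid's own z axis and vertical below 0.05 rad), for 0.2 s.
At the end, for the whole second after the job is handed in: Pen flat (within 8 degrees) on the notebook, its middle over it; lid on the upright mug within 6.5 mm of the mouth's centre, its underside within 2 mm of the rim, within 3 degrees of level; button at least 6 of 8 mm down; pen, lid and mug at rest (all of step 1 and all of step 2 and angle between mug's own z axis and vertical below 0.05 rad and value of joint lid_button above 0.006 m and linear speed of each of pen, lid, mug below 0.02 m/s); the robot touches nothing.
It fails at once if the mug is tipped by more than 17 degrees (angle between mug's own z axis and vertical above 0.3 rad).
It fails at once if the button is pushed down (6 mm) before the lid is on the mug (value of joint lid_button above 0.006 m and distance between lid and mug_rim above 0.012 m).
It fails at once if the lid is forced onto the mug with more than 45 N (contact force between lid and mug above 45 N).
It fails at once if a bystander is moved by more than 30 mm (distance of any of yellow_box, pill_bottle, calculator, eraser, usb_stick from where it was at the start of the episode above 0.03 m).
It also fails if it takes over 64 s, if anything falls off the work surface, if the arm or the gripper's body presses on something with over 40 N, if the wrist force passes 120 N, or if a joint passes its speed limit or range.

ROBOT

A 7-joint arm with a two-finger parallel gripper is mounted at the origin on a cart in front of the work surface, level with it; the furniture and walls round the work are solid. World frame = base frame: x ahead of the robot, y to its left, z up, the work surface at z = 0. Lengths are in m, angles in rad, forces in N, time in s.
With the tool pointing down it reaches from about 0.35 to 0.9 m from the base axis. Payload 19.9 kg.
Tool frame: the origin (TCP) lies between the finger pads; the fingertips stand 19 mm ahead of it and the grasp point (between the pads) is the TCP; z points along the fingers, y is the line along which they close (so a half turn about z gives the same grasp; the last joint's range is limited). The gripper opens to 94 mm and grips with 3 to 60 N. Pads are 16 mm wide; open, the fingers measure 119 mm over their backs; the gripper's body (75 mm by 177 mm) begins 78 mm behind the grasp point.
Start: joints at [-1.28, 0.417, -0.01, 1.614, 0.005, 1.111, -0.053], TCP at [0.204, 0.591, 0.224] pointing down, gripper open.
Joint ranges: [-2.81, 2.81], [-0.39, 2.02], [-1.27, 1.25], [0.06, 2.57], [-1.19, 4.33], [0.19, 2], [-2.82, 2.82]. Speed limits (rad/s): [1.89, 1.89, 2.39, 2.39, 3.01, 3.01, 3.01].

INTERFACE

Orientations are given as a 3x3 rotation matrix whose columns are the frame's x, y, z axes.
In Python, from rig import robot gives the robot as it stands. Calls block until the motion is done:
- robot.move_ptp(position, orientation): joint-space move of the TCP to a pose.
- robot.move_linear(position, velocity=0.15, frame=None, threshold=None): straight line of the TCP; frame=None keeps the orientation; velocity is the mean speed in m/s. With threshold (N) it stops when the force on the tool has changed by that much, and returns True; else False.
- robot.goto_joints(angles): joint-space move.
- robot.gripper_to(opening): finger opening in m; the grip force is fixed at half the most; returns when the fingers have stopped.
- robot.pause(seconds).
- robot.ik(position, orientation): joint angles nearest the present ones, or None.
- robot.get_state(): the state.
- robot.grab_frame(name): name is "scene" or "side" or "wrist"; returns the picture (384x512x3 uint8, red, green, blue); there is no depth.
- robot.camera_info(name): a dict with "fx", "fy", "cx", "cy" (pixels), "rvec" (rotation vector, rad) and "tvec" (3), from world to camera coordinates, as OpenCV has them. Camera axes: x right, y down, z forward; pixel columns grow to the right and rows downward; lengths in m; the calibration is good to about 2 mm. A picture is of the moment at which its call begins: read the wrist's pose just before it. camera_info takes no time and is no camera call; for the wrist camera it gives the pose at the moment of the call.
A pose or a line that the arm cannot do raises robot.PlanningError and nothing moves.
- robot.sign_off(): hands the job in; it is judged then, once.
The state is a dict: "time": time; "qpos": joint angles; "joint_vel": joint speeds; "effort": joint torques, N m; "ee_pos": TCP position; "tool_rot": TCP orientation; "force": force on the tool from outside, world axes, zero at the start; "moment": the same for the moment, N m; "opening": finger opening in m; "grasp_force": force on a finger pad.
Only numpy, scipy, OpenCV 4.12 (cv2) and the standard library are available. Lean on these libraries where they do the work, as an engineer would, in place of code of your own. Each camera call takes 0.05 s, during which the arm holds its last target. There are 200 camera calls.

## Working session

There is one attempt and no reset: what is moved stays moved. The work goes in short steps, each a Python script; the robot and the scene stay as the last script left them, time stands still between calls to the robot, and variables do not carry over. Pictures are saved under pics/ and viewed, at most 14 in all, crops included, and the job is handed in when it is done.

```bash
mkdir -p pics; ls; python3 - <<'E'
from rig import robot
import cv2
for n in ("scene","side","wrist"):
    i=robot.camera_info(n); print(n,i)
    f=robot.grab_frame(n); cv2.imwrite(f"pics/{n}0.png",cv2.cvtColor(f,cv2.COLOR_RGB2BGR))
import numpy as np
a=cv2.imread("pics/scene0.png");b=cv2.imread("pics/side0.png")
cv2.imwrite("pics/scene0b.png",cv2.resize(a,(800,600),interpolation=cv2.INTER_CUBIC))
cv2.imwrite("pics/side0b.png",cv2.resize(b,(800,600),interpolation=cv2.INTER_CUBIC))
print(robot.get_state()['time'])
E
```

```text
pics
scene {'fx': 405.39236480693165, 'fy': 405.39236480693165, 'cx': 254.5152680165005, 'cy': 197.86168884651286, 'rvec': array([ 2.2575618 , -1.06950754,  0.4062374 ]), 'tvec': array([-0.1935361 ,  0.43958434,  0.56456477])}
side {'fx': 468.57199250032795, 'fy': 468.57199250032795, 'cx': 259.15691589433, 'cy': 186.2711012752793, 'rvec': array([ 2.06169346, -0.61676966,  0.32808436]), 'tvec': array([-0.35096252,  0.30508779,  0.69487014])}
wrist {'fx': 345.3512899921038, 'fy': 345.3512899921038, 'cx': 247.1207784742268, 'cy': 192.83003640353607, 'rvec': array([-2.38574859, -1.69634555, -0.21396818]), 'tvec': array([-0.62396398, -0.0246771 ,  0.39264708])}
0.15
```

View pics/scene0b.png

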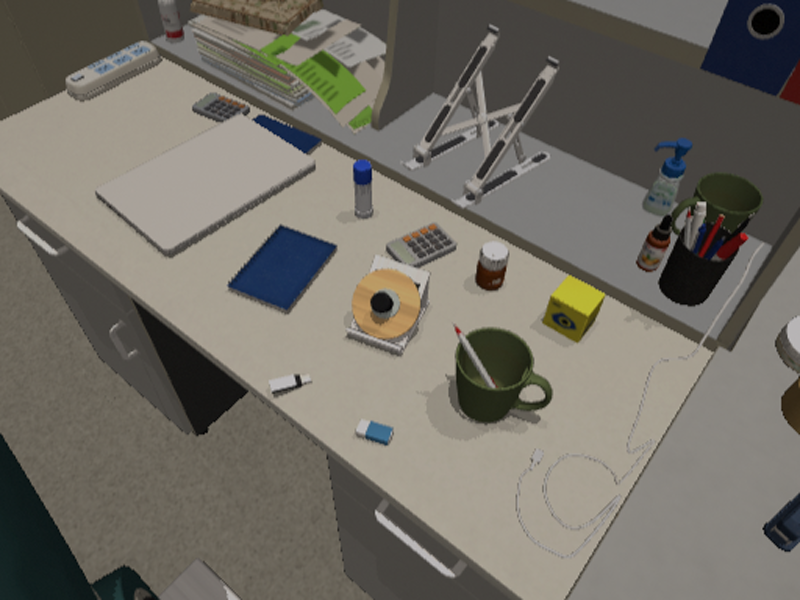

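View pics/side0b.png

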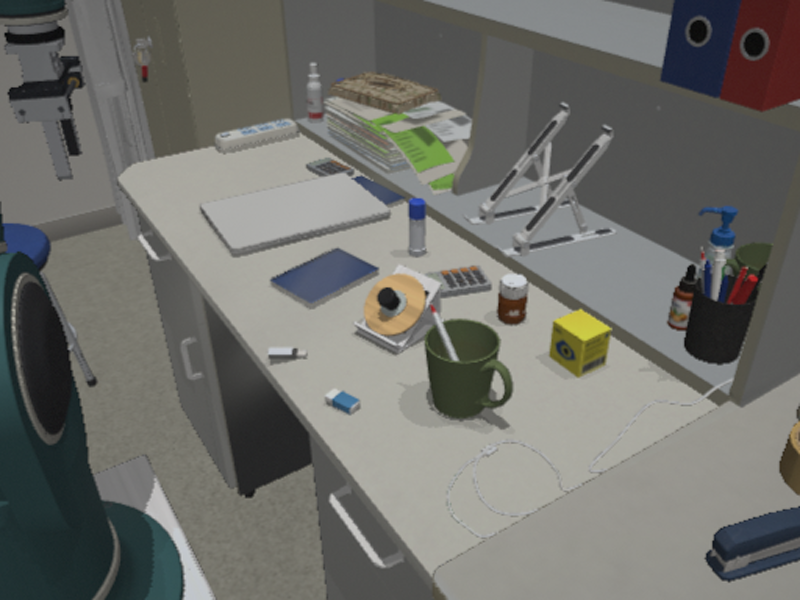

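The scene view shows the notebook (283,267), lid button (382,302), mug mouth (495,362) and pen tip (456,327). The side view shows the same: notebook (325,277), button (388,299), pen tip (433,309). I'll enlarge both.

```bash
python3 - <<'E'
import cv2
a=cv2.imread("pics/scene0.png")[140:280,140:360];b=cv2.imread("pics/side0.png")[150:275,165:345]
cv2.imwrite("pics/sc.png",cv2.resize(a,None,fx=3.6,fy=3.6,interpolation=cv2.INTER_CUBIC))
cv2.imwrite("pics/sd.png",cv2.resize(b,None,fx=4.4,fy=4.4,interpolation=cv2.INTER_CUBIC))
E
```

```text
(no output)
```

View pics/sc.png

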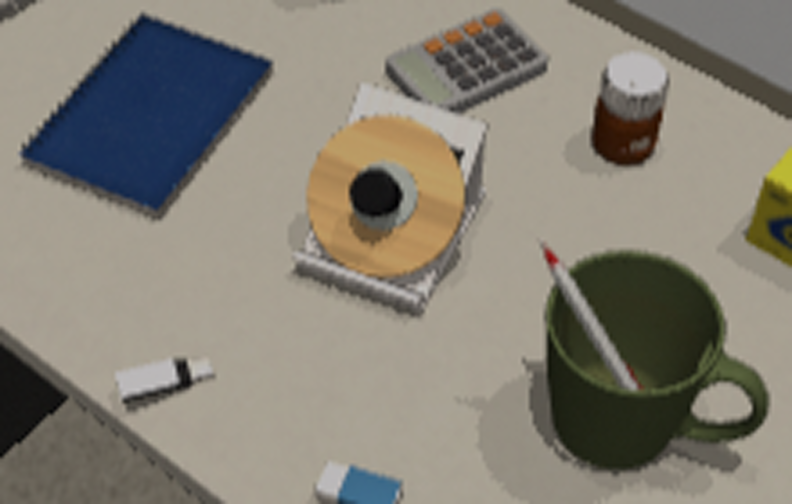

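View pics/sd.png

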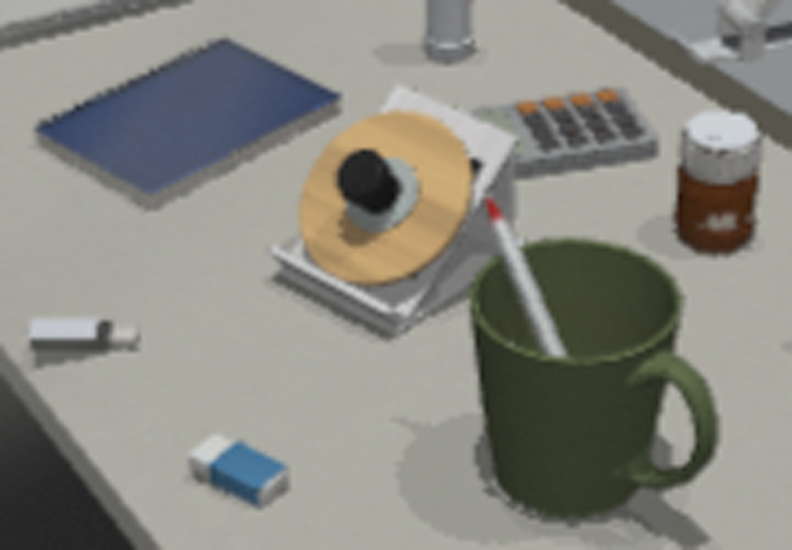

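Read in the crops. Scene crop:
- Rim spans u 546–724, v 252–395, with the pen tip at (543,242).
- Disc spans u 306–465, v 115–277, with the button top at (376,190).

Side crop:
- Rim spans u 470–681, v 239–361, with the pen tip at (490,199).
- Disc spans u 299–474, v 111–284, with the button top at (362,174).

Next I'll fit the poses.

```bash
cat > meas.py <<'E'
import numpy as np,cv2
from scipy.optimize import least_squares
from rig import robot
C={n:robot.camera_info(n) for n in("scene","side")}
CR={"scene":(140,140,3.6),"side":(165,150,4.4)}
def proj(n,P):  # crop px
    i=C[n];K=np.array([[i['fx'],0,i['cx']],[0,i['fy'],i['cy']],[0,0,1]])
    p=cv2.projectPoints(np.atleast_2d(np.asarray(P,float)),i['rvec'],i['tvec'],K,None)[0][:,0]
    x,y,s=CR[n]; return (p-[x,y]+.5)*s-.5
def tri(d,z=None):
    f=lambda p:np.concatenate([(proj(n,p if z is None else [*p,z])[0]-d[n])/CR[n][2] for n in d])
    r=least_squares(f,[.6,0,.05] if z is None else [.6,0]);return r.x,np.abs(r.fun).max()
def ext(p):return np.array([p[:,0].min(),p[:,0].max(),p[:,1].min(),p[:,1].max()])
t=np.linspace(0,2*np.pi,200);circ=np.c_[np.cos(t),np.sin(t),0*t]
E
python3 - <<'E'
from meas import *
np.set_printoptions(precision=4,suppress=True)
RE={"scene":[546,724,252,395],"side":[470,681,239,361]}
f=lambda p:np.concatenate([(ext(proj(n,circ*p[3]+p[:3]))-RE[n])/CR[n][2] for n in RE])
r=least_squares(f,[.6,-.1,.1,.046]);print("rim free",r.x,r.fun)
g=lambda p:f([*p,.1,.046]);r=least_squares(g,[.6,-.1]);print("rim",r.x,r.fun);rim=r.x
h,e=tri({"scene":(767,402),"side":(717,430)});print("handle",h,e)
tip,e=tri({"scene":(543,242),"side":(490,199)});print("tip",tip,e)
low={"scene":(632,384),"side":(560,354)}
def pen(q):
    d=np.array([np.sin(q[1])*np.cos(q[0]),np.sin(q[1])*np.sin(q[0]),-np.cos(q[1])])
    o=[]
    for n in low:
        a,b=proj(n,[tip,tip+.08*d]);v=(b-a)/np.linalg.norm(b-a);w=np.array(low[n])-a;o.append((v[0]*w[1]-v[1]*w[0])/CR[n][2])
    return o
for a0 in(-2,0,2):
    r=least_squares(pen,[a0,.6]);print("pen az,tilt",np.degrees(r.x),r.fun)
    r=least_squares(lambda a:pen([a[0],np.radians(34)]),[a0]);print("pen az",np.degrees(r.x),r.fun)
LE={"scene":[306,465,115,277],"side":[299,474,111,284]};BT={"scene":(376,190),"side":(362,174)}
from scipy.spatial.transform import Rotation as R
def lid(p,th=np.radians(38)):
    M=(R.from_euler('z',p[3])*R.from_euler('y',-th)).as_matrix();o=[]
    for n in LE:
        o+=list((ext(proj(n,np.r_[circ*.049+[0,0,.006],circ*.049]@M.T+p[:3]))-LE[n])/CR[n][2])
        o+=list((proj(n,p[:3]+M[:,2]*.0355)[0]-BT[n])/CR[n][2])
    return np.array(o)
for y0 in (0,.8,-.8):
    r=least_squares(lid,[.6,.1,.05,y0]);print("lid",r.x,np.degrees(r.x[3]),r.fun,r.cost)
for nm,a,b in(("lipL",(295,256),(276,248)),("lipR",(424,304),(396,318)),("bt",BT["scene"],BT["side"])):print(nm,*tri({"scene":a,"side":b}))
nb=[tri({"scene":a,"side":b},.011) for a,b in(((144,14),(226,40)),((272,66),(341,98)),((157,212),(152,190)),((23,152),(38,128)))]
print("nb",[x for x,_ in nb],[e for _,e in nb],np.mean([x for x,_ in nb],0))
for nm,a,b,z in(("pill",(637,70),(720,130),.066),("eraser",(358,490),(240,470),.012),("usb",(165,380),(82,334),.009),("calc",(467,58),(570,132),.015)):print(nm,*tri({"scene":a,"side":b},z))
E
```

```text
rim free [0.5192 0.0249 0.0955 0.0458] [ 0.064  -0.4785  0.0293  0.4079  0.2726  0.2244 -0.4358  0.0326]
rim [0.5163 0.0225] [ 0.2764  0.3384  0.0595  0.953  -0.3891  0.0693 -1.3318 -0.6325]
handle [ 0.5415 -0.0484  0.0621] 0.6215416991021915
tip [0.5157 0.0842 0.1163] 0.5813514105518374
pen az,tilt [-91.1701  46.1377] [-0. -0.]
pen az [-76.7062] [-0.5574  0.7119]
pen az,tilt [-91.1701  46.1377] [-0. -0.]
pen az [22.5895] [-0.8879  7.0516]
pen az,tilt [ 88.8299 -46.1377] [ 0. -0.]
pen az [22.5895] [-0.8879  7.0516]
lid [0.5388 0.2091 0.0386 0.35  ] 20.050751832242465 [-0.3013  0.1057 -0.0914 -0.0524 -0.7739  0.6488  0.0279  0.9672 -0.6281
  0.7991  0.1105 -0.5295] 1.6973536289556757
lid [0.5388 0.2091 0.0386 0.3499] 20.050282611788266 [-0.3012  0.1057 -0.0914 -0.0524 -0.7739  0.6488  0.0279  0.9672 -0.6281
  0.7991  0.1105 -0.5296] 1.6973536289452433
lid [0.5388 0.2091 0.0386 0.3499] 20.050243996254213 [-0.3012  0.1057 -0.0914 -0.0524 -0.7739  0.6488  0.0279  0.9672 -0.6281
  0.7991  0.1105 -0.5296] 1.697353629237956
lipL [0.4834 0.2342 0.0141] 0.21823911274199498
lipR [0.5068 0.1532 0.0099] 0.16427325080367824
bt [0.5197 0.202  0.0656] 0.5809624870088017
nb [array([0.5753, 0.458 ]), array([0.596 , 0.3554]), array([0.4564, 0.325 ]), array([0.4346, 0.4251])] [np.float64(1.2005200146909234), np.float64(0.7053529041994108), np.float64(0.45699772988482124), np.float64(1.0928491526147028)] [0.5156 0.3909]
pill [0.6992 0.1374] 1.3946097045279384
eraser [0.3863 0.0993] 2.032725934939285
usb [0.3711 0.2328] 0.9221155739658502
calc [0.6838 0.2521] 2.388558361433568
```

The fits agree with the given sizes: rim radius is 45.8 mm and the notebook is 145x105. z reads about 4 mm low. Next I'll check IK for the planned poses and look closer with the wrist camera above the mug and lid.

```bash
cat > plan.py <<'E'
import numpy as np
from rig import robot
def rot(z,y):
    z=np.array(z,float);z/=np.linalg.norm(z);y=np.array(y,float);y-=z*(y@z);y/=np.linalg.norm(y);return np.c_[np.cross(y,z),y,z]
def down(yaw): return rot([0,0,-1],[np.cos(yaw),np.sin(yaw),0])
E
python3 - <<'E'
from plan import *
import cv2
np.set_printoptions(precision=3,suppress=True)
s=robot.get_state();i=robot.camera_info("wrist");Rc=cv2.Rodrigues(i['rvec'])[0]
print(s['tool_rot']);c=-Rc.T@i['tvec'];print("cam in tcp",s['tool_rot'].T@(c-s['ee_pos']),"view dir",s['tool_rot'].T@Rc[2])
d=np.radians
for sg in(1,-1):
    for nm,p,M in(("view",(.52,.06,.32),rot([0,0,-1],[sg,0,0])),("pen",(.516,.07,.13),rot([0,np.sin(d(33)),-np.cos(d(33))],[sg,0,0])),
     ("place",(.516,.45,.04),rot([0,-np.sin(d(23)),-np.cos(d(23))],[sg,0,0])),
     ("lid",(.52,.205,.07),rot([np.sin(d(38))*np.cos(d(18)),np.sin(d(38))*np.sin(d(18)),-np.cos(d(38))],[-sg*np.sin(d(18)),sg*np.cos(d(18)),0])),
     ("lidpl",(.517,.0235,.13),rot([0,0,-1],[0,sg,0])),("lidplx",(.517,.0235,.13),rot([0,0,-1],[sg,0,0]))):
        q=robot.ik(p,M);print(sg,nm,q)
E
```

```text
[[-0.945  0.327 -0.   ]
 [ 0.327  0.945 -0.001]
 [-0.    -0.001 -1.   ]]
cam in tcp [ 0.073 -0.    -0.162] view dir [-0.25  -0.001  0.968]
1 view [-0.713  0.172  0.617  1.758 -0.105  1.245 -0.07 ]
1 pen [-0.413  0.53   0.691  1.994 -1.001  1.168  0.862]
1 place [-1.078  0.918  0.346  1.317 -0.003  1.237 -0.82 ]
1 lid [ 0.44   0.671 -1.082  2.347  2.069  0.669 -0.372]
1 lidpl [-0.45   0.367  0.415  1.977 -0.197  0.836  1.645]
1 lidplx [-0.589  0.395  0.59   1.981 -0.29   0.848  0.159]
-1 view [ 0.722  0.302 -1.084  1.715  0.277  1.292  2.721]
-1 pen [-0.557  0.614  0.898  1.998 -1.096  1.273 -2.207]
-1 place [-0.754  0.899 -0.211  1.302  0.421  1.311  2.044]
-1 lid [-0.003  0.44  -0.545  2.358  2.318  0.403  2.343]
-1 lidpl [-0.764  0.459  0.823  1.986 -0.435  0.88  -1.278]
-1 lidplx [ 0.738  0.586 -1.083  1.94   0.621  0.998  2.505]
```

```bash
python3 - <<'E'
from plan import *
import cv2,json
out={}
M=rot([0,0,-1],[1,0,0])
for k,p in(("B",(.52,.17,.27)),("A",(.52,.03,.27))):
    robot.move_ptp(p,M); robot.pause(.2)
    i=robot.camera_info("wrist");out[k]={a:(b.tolist() if hasattr(b,'tolist') else b) for a,b in i.items()}
    f=cv2.cvtColor(robot.grab_frame("wrist"),cv2.COLOR_RGB2BGR);cv2.imwrite(f"pics/w{k}.png",f)
    cv2.imwrite(f"pics/w{k}b.png",cv2.resize(f,(800,600),interpolation=cv2.INTER_CUBIC))
json.dump(out,open("w.json","w"));s=robot.get_state();print(s['time'],s['ee_pos'],s['force'])
E
```

```text
3.175 [0.52004685 0.03093725 0.26989976] [ 0.81925782 -0.4596595  -0.19633474]
```

View pics/wBb.png

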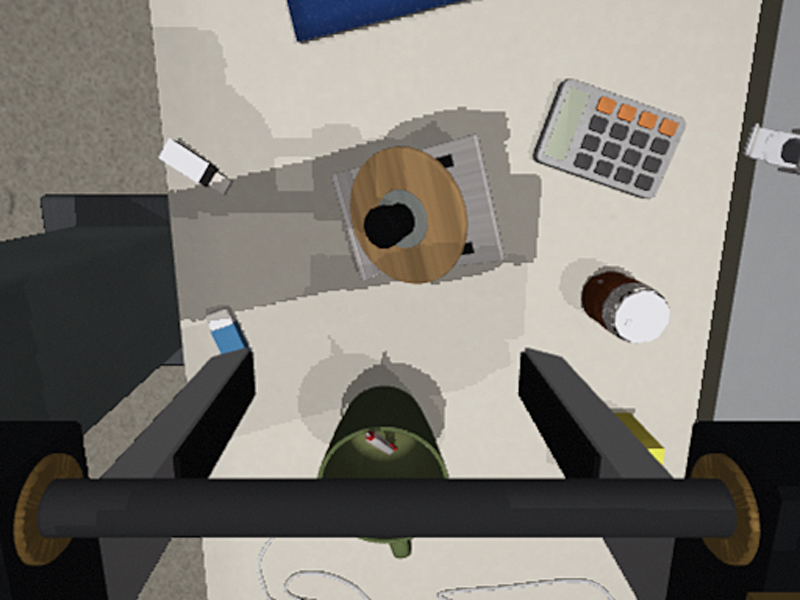

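View pics/wAb.png

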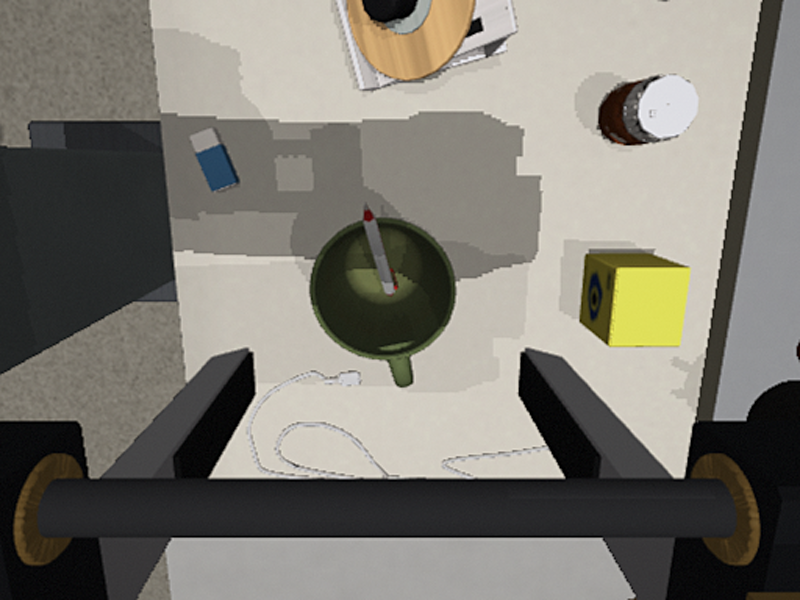

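Wrist A shows the rim at u 309–456, v 217–358, with the pen tip at (366,206) and its lower end at about (391,291). Wrist B shows the disc at u 349–467, v 146–283, with the button top at about (384,226). I'll fit again with all the views.

```bash
cat > fit.py <<'E'
from meas import *
import json
from scipy.spatial.transform import Rotation as R
np.set_printoptions(precision=4,suppress=True)
for k,v in json.load(open("w.json")).items(): C[k]={a:np.array(b) for a,b in v.items()};CR[k]=(0,0,1.5625)
RE={"scene":[546,724,252,395],"side":[470,681,239,361],"A":[309,456,217,358]}
f=lambda p,N=RE:np.concatenate([(ext(proj(n,circ*.046+[*p,.1]))-RE[n])/CR[n][2] for n in N])
r=least_squares(f,[.5,0]);print("rim all",r.x,r.fun)
r=least_squares(lambda p:f(p,["A"]),[.5,0]);print("rim A",r.x,r.fun)
tipd={"scene":(543,242),"side":(490,199),"A":(366,206)};print("tip",*tri(tipd));print("tip A z=.129",tri({"A":tipd["A"]},.129))
low={"scene":(632,384),"side":(560,354),"A":(391,289)}
def pen(q):
    d=-np.array([np.sin(q[3])*np.cos(q[4]),np.sin(q[3])*np.sin(q[4]),np.cos(q[3])]);t=q[:3];o=[(q[3]-np.radians(34))*20]
    for n in low:
        a,b=proj(n,[t,t+.08*d]);v=(b-a)/np.linalg.norm(b-a);w=np.array(low[n])-a
        o+=[(v[0]*w[1]-v[1]*w[0])/CR[n][2],*((a-tipd[n])/CR[n][2])]
    return np.array(o)
r=least_squares(pen,[.515,.08,.12,.6,1.6]);print("pen",r.x,np.degrees(r.x[3:]),r.fun)
LE={"scene":[306,465,115,277],"side":[299,474,111,284],"B":[349,467,146,283]};BT={"scene":(376,190),"side":(362,174),"B":(384,226)}
def lid(p,N=LE,th=np.radians(38)):
    M=(R.from_euler('z',p[3])*R.from_euler('y',-th)).as_matrix();o=[]
    for n in N:
        o+=list((ext(proj(n,np.r_[circ*.049+[0,0,.006],circ*.049]@M.T+p[:3]))-LE[n])/CR[n][2])
        o+=list((proj(n,p[:3]+M[:,2]*.0355)[0]-BT[n])/CR[n][2])
    return np.array(o)
for N in(LE,["B"]):
    r=least_squares(lambda p:lid(p,N),[.54,.2,.05,.3]);p=r.x;M=(R.from_euler('z',p[3])*R.from_euler('y',-np.radians(38))).as_matrix()
    print("lid",p,np.degrees(p[3]),"top",p[:3]+M[:,2]*.0355,r.fun)
# stand lip / top edges seen in B for yaw
a,_=tri({"B":(334,175)},.012);b,_=tri({"B":(363,279)},.012);c,_=tri({"B":(476,136)},.076);d,_=tri({"B":(503,262)},.076)
print("lip",a,b,np.degrees(np.arctan2(*(a-b)[::-1]))-90,"top",c,d,np.degrees(np.arctan2(*(c-d)[::-1]))-90)
print("handle end", tri({"A":(403,385)},.075))
E
python3 fit.py
```

```text
rim all [0.5167 0.0245] [-0.4393 -0.4482 -0.6098  0.1734 -0.7677 -0.4005 -1.8746 -1.2788  0.4463
 -0.3482  0.5555  1.1353]
rim A [0.5167 0.0254] [ 0.3682 -0.3684 -0.3356  0.3568]
tip [0.5084 0.0793 0.1238] 1.7083460169076876
tip A z=.129 (array([0.5079, 0.0799]), np.float64(7.275957614183426e-14))
pen [0.5083 0.0792 0.1241 0.6277 1.7721] [ 35.9656 101.5366] [ 0.6861 -0.3377 -0.2723  1.6405 -0.0025 -1.0224 -1.4789  0.1285  0.7556
  0.3524]
lid [0.5357 0.2061 0.0415 0.2766] 15.849504828920962 top [0.5147 0.2001 0.0694] [-0.1055  0.228   0.4638  0.7474 -1.3332  1.129  -0.2521  0.2914 -0.6369
  0.7403 -0.9389 -0.8212  1.7201  2.354  -0.7674 -0.3545 -2.5358  1.4077]
lid [0.5355 0.2054 0.0346 0.2529] 14.490211146257648 top [0.5143 0.2    0.0626] [ 1.996   1.0435 -0.0016 -0.9063 -2.8202  0.8283]
lip [0.4793 0.2336] [0.5003 0.1531] 14.64000363929999 top [0.5755 0.2589] [0.5968 0.1783] 14.821676519203407
handle end (array([ 0.5309, -0.05  ]), np.float64(0.0))
```

```bash
python3 - <<'E'
from meas import *
CR["side"]=(0,0,1.5625);CR["scene"]=(0,0,1.5625)
print("laptop",tri({"side":(243,247),"scene":(172,250)},.012),tri({"side":(388,212),"scene":(315,168)},.015))
from plan import *
d=np.radians
def hz(a): return np.array([np.cos(a),np.sin(a),0])
az=d(101.5);h=hz(az);u=np.sin(d(34))*h+np.array([0,0,np.cos(d(34))])
tip=np.array([.508,.080,.127]);g=tip-.011*u
tz=np.sin(d(33))*h-np.array([0,0,np.cos(d(33))]);M=rot(tz,[np.sin(az),-np.cos(az),0])
T=g-.010*tz
print("TCP",T)
robot.gripper_to(.04)
robot.move_ptp(T-.07*tz,M);robot.move_linear(T,velocity=.08,threshold=6) and print("contact")
s=robot.get_state();print(s['time'],s['ee_pos']-T,s['force'])
robot.gripper_to(0);s=robot.get_state();print("open",s['opening'],s['grasp_force'],s['force'])
import cv2
for n in("side","scene"):cv2.imwrite(f"pics/g_{n}.png",cv2.cvtColor(robot.grab_frame(n),cv2.COLOR_RGB2BGR))
a=cv2.imread("pics/g_side.png")[100:275,165:345];b=cv2.imread("pics/g_scene.png")[100:275,200:380]
cv2.imwrite("pics/g.png",cv2.resize(np.hstack([a,b]),None,fx=2.2,fy=2.2,interpolation=cv2.INTER_CUBIC))
E
```

```text
laptop (array([0.43149244, 0.54707154]), np.float64(1.8664826617772088)) (array([0.71457844, 0.51551716]), np.float64(0.26892904262587763))
TCP [0.51031217 0.06863531 0.12626729]
6.0 [ 0.00030807 -0.00033359  0.00032178] [-0.36888174 -0.93457245  0.34023863]
open 0.006179587307749925 29.992695092696522 [0.28797433 0.00129674 0.83262179]
```

View pics/g.png

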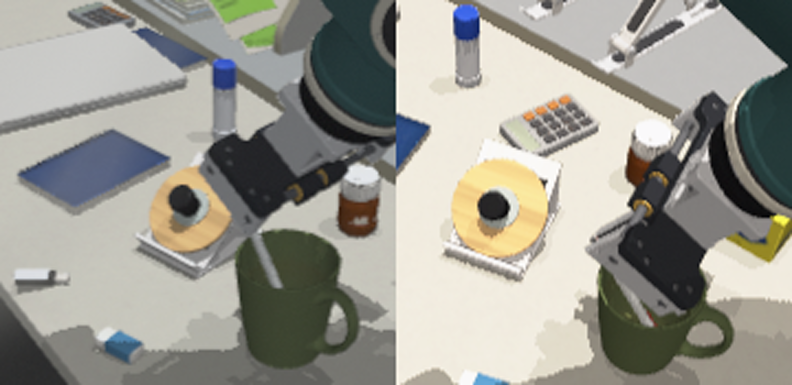

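The pen is gripped near its tapered tip, with an opening of 6 mm. I'll lift slowly along the pen axis and watch the opening.

```bash
python3 - <<'E'
from plan import *
import cv2
d=np.radians;az=d(101.5)
u=np.array([np.sin(d(34))*np.cos(az),np.sin(d(34))*np.sin(az),np.cos(d(34))])
T=np.array(robot.get_state()['ee_pos'])
for L in(.03,.10,.15):
    robot.move_linear(T+L*u,velocity=.08);s=robot.get_state();print(s['time'],s['opening'],s['grasp_force'],s['force'])
for n in("side","scene"):cv2.imwrite(f"pics/l_{n}.png",cv2.cvtColor(robot.grab_frame(n),cv2.COLOR_RGB2BGR))
a=cv2.imread("pics/l_side.png")[60:275,165:345];b=cv2.imread("pics/l_scene.png")[60:275,200:380]
cv2.imwrite("pics/l.png",cv2.resize(np.hstack([a,b]),None,fx=2.2,fy=2.2,interpolation=cv2.INTER_CUBIC))
E
```

```text
7.2583 0.006393731655972739 29.99140475436434 [ 0.25441917 -0.0124942   0.28618702]
8.2833 0.00644086307440668 29.99126718725165 [ 0.20567955 -0.04534422 -0.01977826]
9.0583 0.006013512787574852 29.991108249450917 [ 0.74068681  0.1254452  -0.25873561]
```

View pics/l.png

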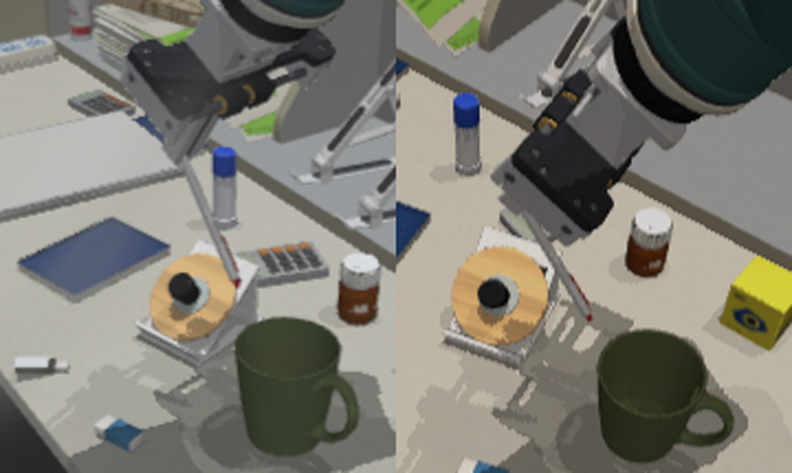

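The pen is out of the mug and held, and the mug is still upright. Its lower end is at (237,285) left and (590,318) right. I'll get its real direction from those and lay it flat.

```bash
cat > place.py <<'E'
from meas import *
from plan import *
CR["side"]=(165,60,2.2);CR["scene"]=(200,60,2.2)
end,e=tri({"side":(237,286),"scene":(590-396,319)});s=robot.get_state();M=s['tool_rot'];T=s['ee_pos'];g=T+.01*M[:,2]
v=g-end;u=v/np.linalg.norm(v);print("end",end,e,"len",np.linalg.norm(v),"tilt",np.degrees(np.arccos(u[2])),"az",np.degrees(np.arctan2(u[1],u[0])))
ul=M.T@u;print("u in tool",ul,"angle to tool z",np.degrees(np.arccos(-ul[2])))
a=np.radians(103);h=np.array([np.cos(a),np.sin(a),0]);al=np.arccos(-ul[2])   # pen flat: tool tilt = 90-al
t=np.pi/2-al;tz=-np.sin(t)*h-np.array([0,0,np.cos(t)]);N=rot(tz,[np.sin(a),-np.cos(a),0])
print("flat check",N@ul,"tilt",np.degrees(t))
c=np.array([.5156,.3909,.0]);G=c+(.010+.0615)*h
P=lambda z:G+[0,0,z]-.01*tz
np.savez("place.npz",P=P(0),N=N)
print(P(.2),robot.ik(P(.2),N),robot.ik(P(.017),N))
E
python3 place.py
```

```text
end [0.50745417 0.0852403  0.13036997] 0.40804433715055405 len 0.13274512536203942 tilt 32.93061708120471 az 102.00103966473472
u in tool [ 0.91297323 -0.00559462 -0.40798111] angle to tool z 65.92192582310814
flat check [-2.30398766e-01  9.73096300e-01  6.99341656e-06] tilt 24.078074176891864
[0.49859824 0.46454271 0.2091299 ] [-1.11799951  0.70643526  0.30303281  1.28277994  0.14177505  1.43129536
 -0.67037238] [-1.18478073  0.92379612  0.40985727  1.37840605  0.00562869  1.14794545
 -0.66097809]
```

```bash
python3 - <<'E'
from plan import *
import cv2
z=np.load("place.npz");P,N=z['P'],z['N'];Z=np.array([0,0,1.])
T=np.array(robot.get_state()['ee_pos'])
robot.move_linear(T+[-.02,.08,.06],velocity=.15,frame=N)
robot.move_ptp(P+.12*Z,N);robot.move_linear(P+.04*Z,velocity=.1);robot.pause(.2)
s=robot.get_state();print(s['time'],s['opening'],s['force'])
print(robot.move_linear(P+.0165*Z,velocity=.02,threshold=3));s=robot.get_state();print(s['time'],s['ee_pos']-P,s['force'])
robot.gripper_to(.03);tz=N[:,2]
robot.move_linear(np.array(s['ee_pos'])-.08*tz,velocity=.12)
M=rot([0,0,-1],[N[0,1],N[1,1],0])
robot.move_ptp([.52,.34,.25],rot([0,0,-1],[1,0,0]));robot.pause(.2)
i=robot.camera_info("wrist");import json;json.dump({a:(b.tolist() if hasattr(b,'tolist') else b) for a,b in i.items()},open("wP.json","w"))
f=cv2.cvtColor(robot.grab_frame("wrist"),cv2.COLOR_RGB2BGR);g=cv2.cvtColor(robot.grab_frame("side"),cv2.COLOR_RGB2BGR)
cv2.imwrite("pics/p.png",cv2.resize(np.hstack([f,g]),(800,300),interpolation=cv2.INTER_AREA));print(robot.get_state()['time'])
E
```

```text
12.7 0.0063830723253639685 [0.54864069 0.03361284 0.00690804]
False
14.025 [7.36800634e-05 6.39586726e-05 1.66610565e-02] [-0.15136981 -0.19614315 -0.28532414]
16.6
```

View pics/p.png

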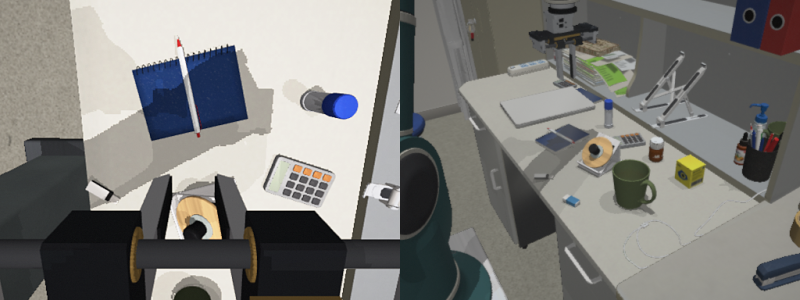

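The pen lies flat across the notebook, near its middle. In the wrist half it spans (180,40)–(198,135). Next is the lid: check IK from here, approach along its axis until the disc is touched, back off 2 mm and grip.

```bash
cat > lidg.py <<'E'
from plan import *
d=np.radians;Y=d(14.7);th=d(38)
n=np.array([-np.sin(th)*np.cos(Y),-np.sin(th)*np.sin(Y),np.cos(th)]);lat=np.array([-np.sin(Y),np.cos(Y),0])
O=np.array([.5357,.2061,.0415])
E
python3 - <<'E'
from lidg import *
np.set_printoptions(precision=3,suppress=True)
for sg in(1,-1):
    M=rot(-n,sg*lat);print(sg,robot.ik(O+.12*n,M),robot.ik(O+.028*n,M))
    for k in(0,30,-30,60,-60,90):
        a=Y+np.pi/2+d(k);print("  pl",k,robot.ik([.5167,.025,.13],down(a+(np.pi if sg<0 else 0))))
E
```

```text
1 [-0.723  0.13   0.171  2.474  2.118  0.191 -0.805] [ 0.417  0.697 -1.083  2.349  2.06   0.736 -0.421]
  pl 0 [-0.182  0.345  0.088  1.969 -0.04   0.83   1.756]
  pl 30 [-0.106  0.344 -0.002  1.966  0.001  0.831  2.242]
  pl -30 [-0.254  0.347  0.175  1.971 -0.08   0.83   1.268]
  pl 60 [-0.034  0.346 -0.088  1.964  0.04   0.833  2.731]
  pl -60 [-0.332  0.353  0.268  1.974 -0.124  0.831  0.785]
  pl 90 [-0.808  0.481  0.882  1.988 -0.477  0.892 -2.557]
-1 [-0.719  0.13   0.167  2.474  2.116  0.192  2.338] [-0.343  0.409 -0.19   2.37   2.472  0.359  2.047]
  pl 0 [-0.618  0.402  0.623  1.983 -0.309  0.851 -1.14 ]
  pl 30 [-0.55   0.385  0.536  1.981 -0.26   0.843 -0.662]
  pl -30 [-0.67   0.418  0.691  1.984 -0.349  0.858 -1.627]
  pl 60 [-0.479  0.371  0.448  1.979 -0.213  0.837 -0.181]
  pl -60 [-0.733  0.443  0.776  1.986 -0.403  0.871 -2.101]
  pl 90 [-0.407  0.36   0.359  1.976 -0.168  0.833  0.301]
```

```bash
python3 - <<'E'
from lidg import *
import cv2
np.set_printoptions(precision=4,suppress=True)
M=rot(-n,lat)
robot.gripper_to(.06)
try: robot.move_ptp(O+.08*n,M)
except robot.PlanningError as e: print(e);M=rot(-n,-lat);robot.move_ptp(O+.08*n,M)
robot.pause(.2);print(robot.get_state()['qpos'])
robot.move_linear(O+.034*n,velocity=.06)
c=robot.move_linear(O+.018*n,velocity=.02,threshold=3);s=robot.get_state();p=np.array(s['ee_pos'])
print("contact",c,(p-O)@n,(p-O)@lat,s['force'],s['time'])
cv2.imwrite("pics/k_side.png",cv2.cvtColor(robot.grab_frame("side"),cv2.COLOR_RGB2BGR));cv2.imwrite("pics/k_scene.png",cv2.cvtColor(robot.grab_frame("scene"),cv2.COLOR_RGB2BGR))
if c:
    robot.move_linear(p+.0025*n,velocity=.03);robot.gripper_to(0)
    s=robot.get_state();print("grip",s['opening'],s['grasp_force'],s['force'],s['qpos'],s['time'])
E
```

```text
[-0.3863  0.2586 -0.1652  2.4289  2.2964  0.2829 -0.9507]
contact True 0.02901380538022994 0.00010751659596553321 [-8.2651 -2.8326 15.1638] 20.95
grip 0.028040250610061213 29.99969869852066 [ 1.4992 -0.3047 -0.7004] [-0.3102  0.4017 -0.2283  2.3729  2.4349  0.362  -1.0522] 21.9083
```

The lid is gripped at the button head, with a 28 mm opening. Lift and level it above the mug, then check.

```bash
python3 - <<'E'
from lidg import *
import cv2
np.set_printoptions(precision=4,suppress=True)
p=np.array(robot.get_state()['ee_pos'])
robot.move_linear(p+.03*n,velocity=.06);p=np.array(robot.get_state()['ee_pos'])
V=rot([0,0,-1],lat)
try: robot.move_linear(p+[-.0,-.03,.12],velocity=.1,frame=V)
except robot.PlanningError as e:
    print(e);robot.move_linear(p+[-.02,-.02,.12],velocity=.1);robot.move_ptp([.5167,.1,.25],V)
s=robot.get_state();print(s['opening'],s['qpos'],s['time'])
robot.move_ptp([.5167,.025,.20],V);robot.pause(.2)
s=robot.get_state();print(s['opening'],s['ee_pos'],s['qpos'],s['force'],s['time'])
for m in("side","scene"):cv2.imwrite(f"pics/h_{m}.png",cv2.cvtColor(robot.grab_frame(m),cv2.COLOR_RGB2BGR))
a=cv2.imread("pics/h_side.png")[120:280,235:365];b=cv2.imread("pics/h_scene.png")[120:280,265:395]
cv2.imwrite("pics/h.png",cv2.resize(np.hstack([a,b]),None,fx=3,fy=3,interpolation=cv2.INTER_CUBIC))
E
```

```text
the arm cannot follow that straight line within its joint rangesTraceback (most recent call last):
  File "<stdin>", line 7, in <module>
rig.PlanningError: the arm cannot follow that straight line within its joint ranges

During handling of the above exception, another exception occurred:

Traceback (most recent call last):
rig.PlanningError: the arm cannot follow that straight line within its joint ranges
```

```bash
cat > h.py <<'E'
from lidg import *
import cv2
np.set_printoptions(precision=4,suppress=True)
p=np.array(robot.get_state()['ee_pos']);print(p)
V=rot([0,0,-1],lat);W=rot(np.array([0,0,-1])*.5-n,lat)
for dp in([0,0,.1],[.03,0,.1],[.06,0,.1],[.03,-.08,.1],[.08,0,.12],[.05,-.15,.12]):
  for F in(V,rot(-n,lat)):
    try: robot.move_linear(p+dp,velocity=.1,frame=F);print("ok",dp,F is V);break
    except robot.PlanningError as e: continue
  else: continue
  break
else: raise SystemExit("none")
robot.move_ptp([.5167,.025,.20],V);robot.pause(.2)
s=robot.get_state();print(s['opening'],s['ee_pos'],s['qpos'],s['force'],s['time'])
for m in("side","scene"):cv2.imwrite(f"pics/h_{m}.png",cv2.cvtColor(robot.grab_frame(m),cv2.COLOR_RGB2BGR))
a=cv2.imread("pics/h_side.png")[120:280,235:365];b=cv2.imread("pics/h_scene.png")[120:280,265:395]
cv2.imwrite("pics/h.png",cv2.resize(np.hstack([a,b]),None,fx=3,fy=3,interpolation=cv2.INTER_CUBIC))
E
python3 h.py
```

```text
[0.4993 0.1968 0.0902]
ok [0, 0, 0.1] False
0.02796509845542623 [0.5165 0.0253 0.1999] [ 0.1657  0.2679 -0.3206  1.8971  0.1004  0.9918  1.6287] [-0.0626 -0.1187 -1.0501] 25.6417
```

View pics/h.png

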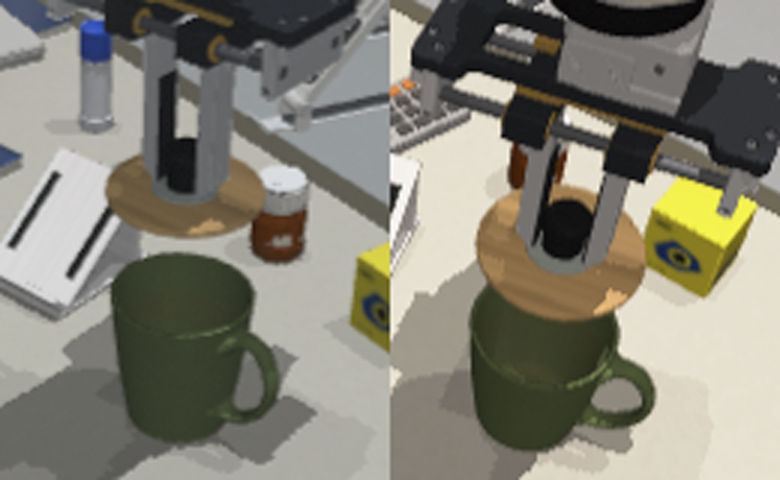

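The lid hangs roughly level above the mug, undisturbed. Disc is at u 105–266, v max 237 (left half) and u 475–646, v 185–321 (right half). I'll fit its centre and level against the rim in the same images.

```bash
python3 - <<'E'
from meas import *
from scipy.spatial.transform import Rotation as R
np.set_printoptions(precision=4,suppress=True)
CR["side"]=(235,120,3.);CR["scene"]=(265,120,3.)
LE={"side":[105,266,np.nan,237],"scene":[85,256,np.nan,321]}
RE={"side":[110,254,253,np.nan],"scene":[80,229,np.nan,391]}
def f(p,E,r,z,N):
    Q=R.from_rotvec([p[2],p[3],0]).as_matrix() if len(p)>2 else np.eye(3)
    ring=(np.r_[circ*r,circ*r+[0,0,.006]] if r>.047 else circ*r)
    o=np.concatenate([(ext(proj(n,ring@Q.T+[p[0],p[1],z]))-E[n])/CR[n][2] for n in N]);return o[~np.isnan(o)]
for N in(["side","scene"],["side"],["scene"]):
    a=least_squares(f,[.51,.02],args=(LE,.049,.1724,N));b=least_squares(f,[.51,.02],args=(RE,.046,.1,N))
    print(N,"lid",a.x,a.fun,"rim",b.x,b.fun)
a=least_squares(f,[.51,.02,0,0],args=(LE,.049,.1724,["side","scene"]));print("tilt",a.x,a.fun)
E
```

```text
['side', 'scene'] lid [0.5177 0.0252] [-0.213   0.0966 -0.6806 -0.1761  0.3817  0.3162] rim [0.5159 0.0222] [-0.3522  0.0848 -1.2494  0.2879  0.1506  0.5739]
['side'] lid [0.5166 0.0235] [-0.2105  0.2079 -0.035 ] rim [0.5135 0.0186] [-0.3172  0.3148 -0.0512]
['scene'] lid [0.5182 0.0257] [-0.2615  0.2586 -0.0276] rim [0.5166 0.0231] [ 0.0941 -0.0937  0.0082]
tilt [0.5184 0.0259 0.0749 0.0492] [-0.0549  0.1422 -0.0644  0.039  -0.1128  0.0707]
```

```bash
python3 - <<'E'
from plan import *
np.set_printoptions(precision=4,suppress=True)
X,Y=.5157,.0237
robot.move_linear([X,Y,.145],velocity=.08);robot.pause(.2);s=robot.get_state();print(s['ee_pos'],s['force'])
c=robot.move_linear([X,Y,.1245],velocity=.015,threshold=4);s=robot.get_state();print(c,s['ee_pos'],s['force'],s['moment'],s['opening'],s['time'])
E
```

```text
[0.5159 0.0237 0.1454] [-0.0163  0.3474 -1.3443]
True [0.5155 0.0237 0.1273] [-0.6027 -0.1638  2.439 ] [ 0.1345 -0.003  -0.0348] 0.028085944103637617 27.8417
```

It made contact at z = 0.1273, against 0.1275 expected for fully seated. Release and look.

```bash
python3 - <<'E'
from plan import *
import cv2
robot.gripper_to(.06);p=np.array(robot.get_state()['ee_pos']);robot.move_linear(p+[0,0,.12],velocity=.12);robot.gripper_to(0)
robot.pause(.2);print(robot.get_state()['ee_pos'],robot.get_state()['time'])
for m in("side","scene"):cv2.imwrite(f"pics/s_{m}.png",cv2.cvtColor(robot.grab_frame(m),cv2.COLOR_RGB2BGR))
a=cv2.imread("pics/s_side.png")[150:280,235:365];b=cv2.imread("pics/s_scene.png")[150:280,265:395]
cv2.imwrite("pics/s.png",cv2.resize(np.hstack([a,b]),None,fx=3,fy=3,interpolation=cv2.INTER_CUBIC))
E
```

```text
[0.51528564 0.02364038 0.24720153] 30.8667
```

View pics/s.png

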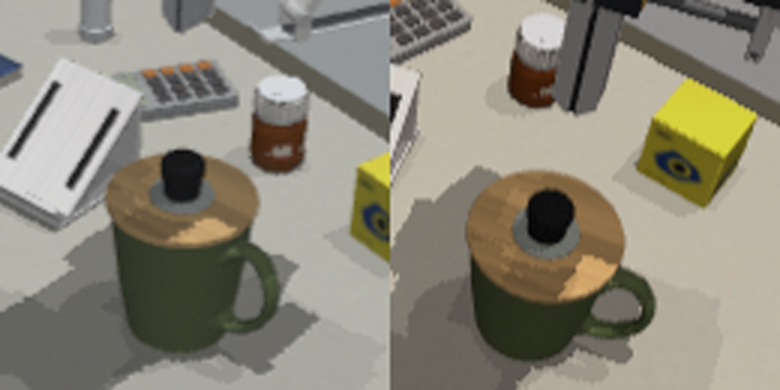

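The lid is level on the mug with its disc flush on the rim and the button raised. Press the button with closed fingers.

```bash
python3 - <<'E'
from plan import *
np.set_printoptions(precision=4,suppress=True)
X,Y=.516,.0237
robot.move_linear([X,Y,.160],velocity=.1);robot.pause(.3);print(robot.get_state()['force'])
c=robot.move_linear([X,Y,.1445],velocity=.01,threshold=14);s=robot.get_state();print(c,s['ee_pos'],s['force'],s['time'])
E
```

```text
[-0.8087 -0.3288  0.1709]
True [0.5163 0.0238 0.1459] [-3.6723  0.2714  8.3564] 33.6333
```

```bash
python3 - <<'E'
from plan import *
import cv2
robot.move_linear([.516,.0237,.26],velocity=.1);robot.move_ptp([.42,.15,.35],robot.get_state()['tool_rot']);robot.pause(.5)
for m in("side","scene"):cv2.imwrite(f"pics/e_{m}.png",cv2.cvtColor(robot.grab_frame(m),cv2.COLOR_RGB2BGR))
a=cv2.imread("pics/e_side.png")[130:270,165:365];b=cv2.imread("pics/e_scene.png")[130:270,140:380]
cv2.imwrite("pics/e.png",cv2.resize(np.hstack([a,b]),None,fx=1.8,fy=1.8,interpolation=cv2.INTER_CUBIC));print(robot.get_state()['time'])
E
```

```text
36.2833
```

View pics/e.png

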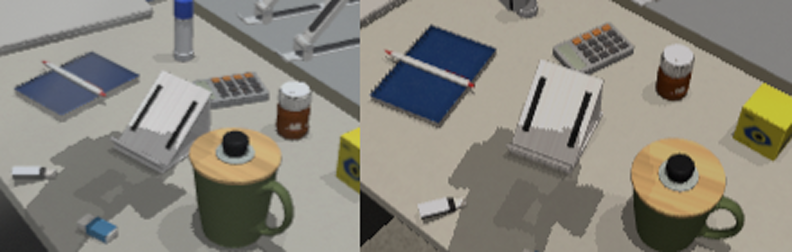

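The pen is flat on the notebook, the lid sits level, the button at (235,140) left and (680,165) right is visibly lower, and the bystanders haven't moved. Handing in.

```bash
python3 -c "
from rig import robot
print(robot.sign_off())"
```

```text
the job is handed in; nothing more can be done
None
```

I handed the job in at about 36 s: the pen lies flat on the notebook, the lid sits level on the mug, the button is pressed fully down, and the other items look unmoved in the last pictures; the rig returned no verdict.

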